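# Refit the sprung roller in a counter roller track

## Task

Take the loose steel roller from its wooden rest and refit it in the empty middle place of the roller track: press its sprung axle end in against the tall guard rail, slide it down until both axle ends can spring home into the recesses of the two rails, and let go so that it stays there level. Do it gently, never forcing the axle against the rails, do not drop the roller on the counter, and leave the valve, the union and the pipe cap where they stand.

Things in the scene. Friction and masses are not known exactly. Their poses are not given: they have to be found in the camera images.
- roller: The loose roller: steel tube 30 mm in diameter, 120 mm long, 0.2 to 0.35 kg, a 10 mm axle stub at each end (both ends chamfered to a 6 mm flat). Origin at the tube's centre on its axis; y runs along the tube towards the sprung stub. It starts in the rest, its axis level, 55 mm above the counter. Rails and axle stand 25 N, not more.
- fixed_tip (a point): Centre of the end face of the roller's rigid stub, which stands 9 mm out of the tube: 69 mm from the roller's origin along its -y axis.
- sprung_tip (a point): Centre of the end face of the sprung stub, the longer one: 23 mm out of the tube when free (83 mm from the roller's origin along +y). It can be pressed in 20 mm, to a hard stop. It pushes back with 2 N at first, rising 0.5 N per mm, to 12 N at the hard stop.
- rest: Wooden rest, 75 x 130 mm, fixed. Origin under its centre on the counter, z up. The roller lies along its y axis, sprung end to +y, in two 14 mm thick V saddles 45 mm either side of the middle; the middle of the tube is free on both sides.
- track: Grey roller track, fixed: foot plate 280 x 210 x 8 mm, two rails along x, rollers like the loose one in place at x = -105 and +105 mm, the middle place empty. Origin on the counter, z up, y across the rails to the tall guard rail. Fitted, the roller's centre is at x = 0, y = 0, rigid stub at its recess floor, sprung stub pressed in 2 mm. It passes down inside the low rail at y = 7 to 11 mm.
- low_side (a point): On the foot plate (8 mm above the counter), plumb below the low rail's recess, in the plane of that rail's inner face: track x = 0, y = -62 mm. The low rail is 11 mm thick. Its recess is blind, 16 mm wide (along the track), 14 mm high, 7 mm deep, its centre 14 mm below the rail's top.
- guard_side (a point): The same below the guard rail's recess: x = 0, y = +74 mm. Recess of the same size and height, 62 mm below this rail's top, in a flat face without a groove. Both rails are clamped together at a new height each time: recess centres 68 to 84 mm above the counter, not in the measured poses, to be felt or seen. A stub that reaches the recess springs out 7 mm and its push falls 3.5 N.
- valve: Bystander: squat bronze gate valve with a hand wheel, 80 mm long, 80 mm high, standing loose. Origin under its centre.
- union: Bystander: grey iron pipe union, 54 mm across, 46 mm high, standing loose. Origin under its centre.
- cap: Bystander: lead-coloured pipe cap, 44 mm across, 31 mm high, standing loose. Origin under its centre.
Mind the look-alikes: they are no part of the job. What is meant by the roller is not turquoise or yellow, and is the smaller of those in its own colour.

How it is judged:
On the way:
1. the sprung stub is pressed in at least 8 mm with the roller over the track's middle place (distance between sprung_tip and roller below 0.075 m and horizontal distance between roller and track below 0.03 m), for 0.1 s.
At the end, for the whole second after the job is handed in: The roller rests in the track's middle place, both tips at least 4 mm deep in the two rails' 7 mm recesses, its centre within 6 mm of the middle along the track and 60 to 92 mm above the counter, its axis within 0.06 rad of the track's level cross axis (y of fixed_tip in the frame of track below -0.066 m and y of sprung_tip in the frame of track above 0.078 m and x of roller in the frame of track between -0.006 and 0.006 m and z of roller in the frame of track between 0.06 and 0.092 m and angle between the y axis of roller and the y axis of track, either way round below 0.06 rad and linear speed of roller below 0.02 m/s); the robot touches nothing.
It fails at once if the roller or its axle is forced against the track with more than 25 N (contact force between roller and track above 25 N).
It fails at once if the roller is dropped on the counter (height (world z) of roller below 0.035 m).
It fails at once if the valve is moved more than 15 mm (distance of valve from where it was at the start of the episode above 0.015 m).
It fails at once if the union is moved more than 15 mm (distance of union from where it was at the start of the episode above 0.015 m).
It fails at once if the pipe cap is moved more than 15 mm (distance of cap from where it was at the start of the episode above 0.015 m).
It also fails if it takes over 66 s, if anything falls off the work surface, if the arm or the gripper's body presses on something with over 40 N, if the wrist force passes 120 N, or if a joint passes its speed limit or range.

## Robot

A 6-joint arm with a two-finger parallel gripper is mounted at the origin on the work surface. World frame = base frame: x ahead of the robot, y to its left, z up, the work surface at z = 0. Lengths are in m, angles in rad, forces in N, time in s.
With the tool pointing down it reaches from about 0.3 to 0.825 m from the base axis. Payload 5.4 kg.
Tool frame: the origin (TCP) lies at the very end of the fingers, on their centre line; the grasp point (between the pads) lies 19 mm behind it; z points along the fingers, y is the line along which they close (so a half turn about z gives the same grasp; the last joint's range is limited). The gripper opens to 92 mm and grips with 3 to 60 N. Pads are 20 mm wide; open, the fingers measure 128 mm over their backs; the gripper's body (75 mm by 189 mm) begins 69 mm behind the grasp point.
Start: joints at [1.031, 0.158, 1.597, -0, 1.386, -0.21], TCP at [0.186, 0.544, 0.215] pointing down, gripper open.
Joint ranges: [-2.91, 2.91], [-0.94, 2.29], [0.18, 2.7], [-1.29, 4.43], [0.17, 2.64], [-3, 3]. Speed limits (rad/s): [2.57, 2.57, 3.14, 3.14, 3.14, 3.14].

## Interface

Orientations are given as a rotation vector (axis times angle).
In Python, from workcell import bot gives the robot as it stands. Calls block until the motion is done:
- bot.goto(position, orientation): joint-space move of the TCP to a pose.
- bot.line_to(position, rot=None, max_speed=0.15): straight line of the TCP; rot=None keeps the orientation; max_speed is the mean speed in m/s.
- bot.set_joints(angles): joint-space move.
- bot.set_gripper(opening, newtons=None): opening from 0.0 (shut) to 1.0 (fully open); newtons is the grip in N (None keeps the last); returns when the fingers have stopped.
- bot.hold(seconds).
- bot.inverse_kinematics(position, orientation): joint angles nearest the present ones, or None.
- bot.read_camera(name): name is "scene" or "top" or "wrist"; returns a dict with "pixels" (400x640x3 uint8, blue, green, red), "fx", "fy", "cx", "cy" (pixels), "R" (3x3) and "t" (3): a world point X has camera coordinates R X + t. Camera axes: x right, y down, z forward; pixel columns grow to the right and rows downward; lengths in m; the calibration is good to about 2 mm. A picture is of the moment at which its call begins. There is no depth.
A pose or a line that the arm cannot do raises bot.MotionError and nothing moves.
- bot.job_done(): hands the job in; it is judged then, once.
Readings, each from a call of its own:
- bot.current_clock(): time.
- bot.current_joints(): joint angles.
- bot.current_joint_vel(): joint speeds.
- bot.current_effort(): joint torques, N m.
- bot.current_ee_pos(): TCP position.
- bot.current_tool_rot(): TCP orientation.
- bot.current_contact_force(): force on the tool from outside, world axes, zero at the start.
- bot.current_ft_torque(): the same for the moment, N m.
- bot.current_opening(): opening from 0.0 (shut) to 1.0 (fully open).
- bot.current_grip_force(): force on a finger pad.
Only numpy, scipy, OpenCV 4.12 (cv2) and the standard library are available. Lean on these libraries where they do the work, as an engineer would, in place of code of your own. Each camera call takes 0.05 s, during which the arm holds its last target. There are 200 camera calls.

## Working session

There is one attempt and no reset: what is moved stays moved. The work goes in short steps, each a Python script; the robot and the scene stay as the last script left them, time stands still between calls to the robot, and variables do not carry over. Pictures are saved under pics/ and viewed, at most 10 in all, crops included, and the job is handed in when it is done.

```bash
ls; mkdir -p pics
python3 - <<'E'
from workcell import bot
import cv2,numpy as np,pickle
d={}
for n in("scene","top","wrist"):
    c=bot.read_camera(n); d[n]=c; cv2.imwrite(f"pics/a_{n}.png",c["pixels"])
    print(n,c["fx"],c["cx"],c["cy"],np.round(c["R"],3).tolist(),np.round(c["t"],3))
pickle.dump(d,open("a.pkl","wb"))
print(bot.current_clock(),bot.current_ee_pos(),bot.current_tool_rot())
E
```

```text
pics
scene 394.3619715348628 321.99365613489914 201.1861256541322 [[0.503, 0.864, 0.011], [0.753, -0.432, -0.496], [-0.424, 0.258, -0.868]] [-0.364 -0.378  1.277]
top 423.19479749930576 319.4773176841291 199.50057769812258 [[0.017, -1.0, 0.005], [-0.995, -0.017, -0.102], [0.102, -0.004, -0.995]] [0.065 0.606 1.003]
wrist 320.4195291617849 317.37961288575434 204.00696108749273 [[0.325, 0.946, -0.002], [0.918, -0.315, 0.241], [0.227, -0.08, -0.97]] [-0.573 -0.026  0.391]
0.15 [0.18597867 0.54357449 0.21383862] [-5.15603604e-01 -3.09847318e+00  2.15208740e-03]
```

View pics/a_top.png

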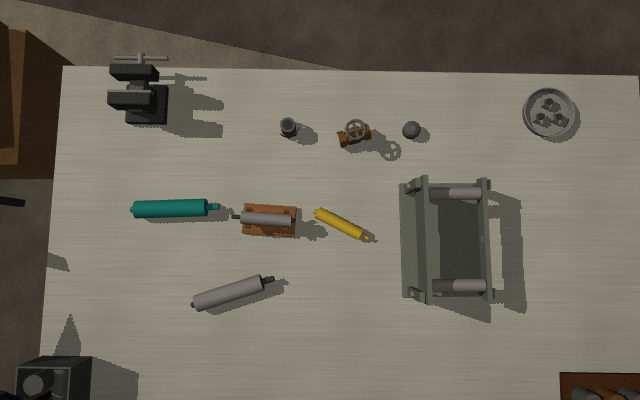

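View pics/a_scene.png

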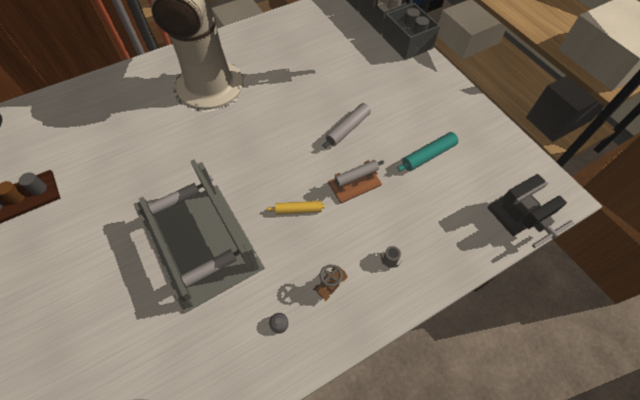

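```bash
cat > h.py <<'E'
import numpy as np,cv2
from scipy.spatial.transform import Rotation as Rn
def K(c): return np.array([[c["fx"],0,c["cx"]],[0,c["fy"],c["cy"]],[0,0,1.]])
def ray(c,uv):
    R=np.array(c["R"]);C=-R.T@np.array(c["t"]);d=R.T@np.linalg.inv(K(c))@np.array([uv[0],uv[1],1.]);return C,d
def onz(c,uv,z):
    C,d=ray(c,uv);return C+d*(z-C[2])/d[2]
def tri(c1,u1,c2,u2):
    C,d=ray(c1,u1);E,e=ray(c2,u2);s=np.linalg.lstsq(np.c_[d,-e],E-C,rcond=None)[0]
    p,q=C+d*s[0],E+e*s[1];return (p+q)/2,np.linalg.norm(p-q)
def proj(c,X):
    p=K(c)@(np.array(c["R"])@np.array(X)+np.array(c["t"]));return p[:2]/p[2]
E
python3 - <<'E'
from h import *;import pickle
d=pickle.load(open("a.pkl","rb"));t=d["top"];s=d["scene"];w=d["wrist"]
for n in d: print(n,"cam at",np.round(ray(d[n],(0,0))[0],3))
tcp=np.array([0.186,0.5436,0.2138]);Rt=Rn.from_rotvec([-.5156,-3.0985,.002]).as_matrix()
print("cam in tool",Rt.T@(ray(w,(0,0))[0]-tcp),"\n",Rt, "\n",np.array(w["R"])@Rt)
for n,uv,z in [("tubeL",(241,218.5),.055),("tubeR",(292,220),.055),("stubL",(230,216),.055),("far roller L",(430,193),.076),("far R",(481,195),.076),("near L",(432,284.5),.076),("near R",(484,286),.076),("valve",(354,137),.04),("cap",(411,130),.015),("union",(288,127),.023)]:
    print(n,np.round(onz(t,uv,z),3))
I=cv2.resize(t["pixels"][160:310,220:500],None,fx=2.85,fy=2.85,interpolation=cv2.INTER_CUBIC);cv2.imwrite("pics/b.png",I)
E
```

```text
scene cam at [ 1.009 -0.178  0.926]
top cam at [0.5   0.079 1.059]
wrist cam at [0.122 0.565 0.384]
cam in tool [ 0.0678695  -0.00077617 -0.17042715] 
 [[-9.46112078e-01  3.23838635e-01 -6.88657007e-04]
 [ 3.23839254e-01  9.46111385e-01 -1.17635197e-03]
 [ 2.70598018e-04 -1.33597498e-03 -9.99999071e-01]] 
 [[-1.66895282e-03  9.99998432e-01  5.91985358e-04]
 [-9.70406912e-01 -1.47661837e-03 -2.41471003e-01]
 [-2.41469750e-01 -9.77470394e-04  9.70407855e-01]]
tubeL [0.554 0.261 0.055]
tubeR [0.552 0.14  0.055]
stubL [0.559 0.287 0.055]
far roller L [ 0.62  -0.183  0.076]
far R [ 0.618 -0.303  0.076]
near L [ 0.409 -0.186  0.076]
near R [ 0.408 -0.305  0.076]
valve [ 0.76  -0.007  0.04 ]
cap [ 0.787 -0.153  0.015]
union [0.787 0.157 0.023]
```

View pics/b.png

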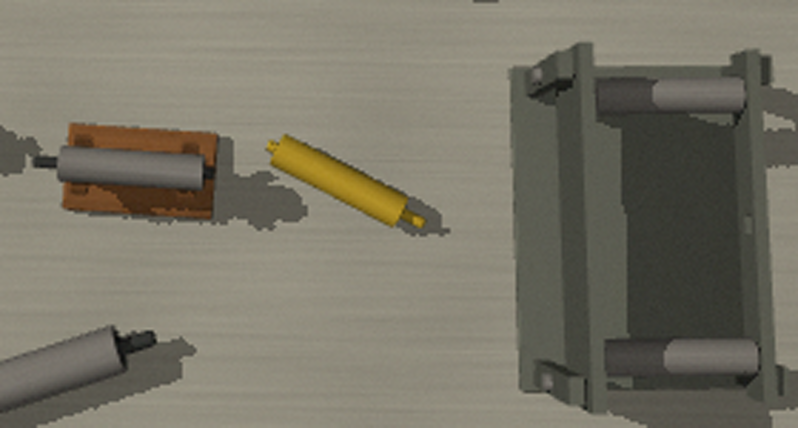

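```bash
cat >> h.py <<'E'
def down(yaw,flip=-1):
    # tool y along flip*(x rotated by yaw), z down
    y=flip*np.array([np.cos(yaw),np.sin(yaw),0]);z=np.array([0,0,-1.]);return Rn.from_matrix(np.c_[np.cross(y,z),y,z]).as_rotvec()
E
python3 - <<'E'
from workcell import bot
from h import *;import pickle
for f in(1,-1):
    for p in([.554,.2,.2],[.514,-.24,.15]): print(f,np.round(bot.inverse_kinematics(p,down(-.04,f)),2))
bot.goto([.554,.2,.19],down(-.04,-1))
print(bot.current_clock())
c=bot.read_camera("wrist");pickle.dump(c,open("w1.pkl","wb"));cv2.imwrite("pics/c.png",c["pixels"])
for q in([.554,.26,.055],[.554,.14,.055]): print(proj(c,q))
E
```

```text
1 [ 0.14  0.21  1.57 -0.    1.36  0.18]
1 [-0.65  0.2   1.69 -0.    1.26 -0.61]
-1 [ 0.14  0.21  1.57 -0.    1.36 -2.96]
-1 [-0.65  0.2   1.69 -0.    1.26  2.53]
2.4917
[319.21147199 253.12859042]
[314.06405979 132.95315398]
```

View pics/c.png

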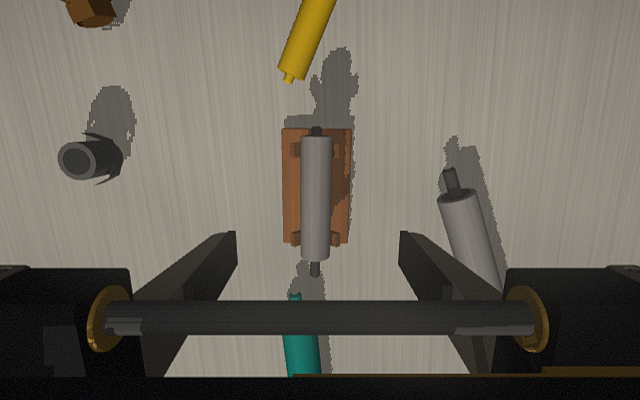

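Run:
```python
from h import *;import pickle
c=pickle.load(open("w1.pkl","rb"));I=c["pixels"].astype(int)
for v in(145,165,185,205,225,245):
    r=I[v,285:345];sat=r.max(1)-r.min(1);m=np.where(sat<25)[0]+285;m=m[(m>295)&(m<335)];print(v,m.min(),m.max(),len(m),np.round(onz(c,((m.min()+m.max())/2,v),.055),4))
for uv in((316,137),(315,258),(317,128),(315,276)): print(onz(c,uv,.055))
```

```text
145 300 332 33 [0.5527 0.1511 0.055 ]
165 301 331 31 [0.5535 0.1699 0.055 ]
185 301 330 30 [0.5548 0.1892 0.055 ]
205 301 330 30 [0.5556 0.2092 0.055 ]
225 301 329 29 [0.557  0.2297 0.055 ]
245 300 331 32 [0.5574 0.251  0.055 ]
[0.55235524 0.14376232 0.055     ]
[0.55852946 0.26516984 0.055     ]
[0.55108177 0.13562893 0.055     ]
[0.55939834 0.28530346 0.055     ]
```

Run:
```python
from workcell import bot
from h import *;import pickle
o=down(-.05,1)
bot.goto([.555,.203,.12],o); bot.line_to([.555,.203,.037],max_speed=.1)
print("down",bot.current_contact_force(),bot.current_ee_pos())
bot.set_gripper(0,60)
print("grip",bot.current_opening()*.092,bot.current_grip_force(),bot.current_contact_force(),bot.current_ee_pos(),bot.current_clock())
bot.line_to([.555,.203,.20]);print(bot.current_contact_force(),bot.current_opening()*.092)
bot.goto([.514,-.264,.22],down(.012,1))
print(bot.current_clock(),bot.current_contact_force(),bot.current_opening()*.092)
c=bot.read_camera("wrist");pickle.dump(c,open("w2.pkl","wb"));cv2.imwrite("pics/d.png",c["pixels"])
s=bot.read_camera("scene");t=bot.read_camera("top");pickle.dump((s,t),open("st2.pkl","wb"))
```

```text
down [-0.73906781 -0.8209827   1.08689088] [0.55573246 0.20311466 0.03778842]
grip 0.02884310525121331 60.00039517879486 [ 3.3340221  -0.31824557 -0.60120771] [0.5558285  0.20296664 0.03728971] 7.1583
[-0.46152583 -1.26461387 -3.4483118 ] 0.029197854879091035
10.1083 [-0.21691144  0.75289762 -2.55252605] 0.02850116367013701
```

View pics/d.png

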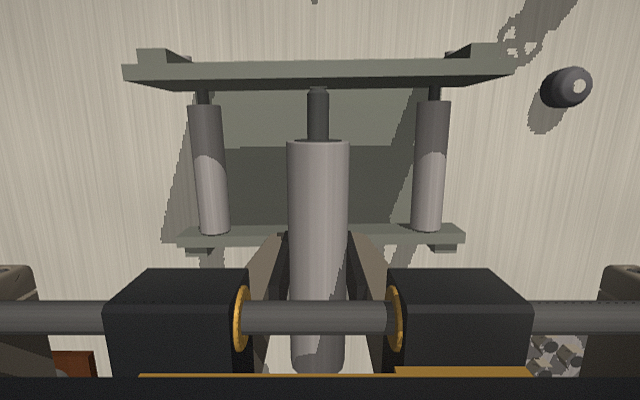

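Run:
```python
from h import *;import pickle
c=pickle.load(open("w2.pkl","rb"));g=cv2.GaussianBlur(c["pixels"],(3,3),0).astype(int)
G=np.abs(g[:,2:]-g[:,:-2]).sum(2)
def edges(lo,hi,v):
    r=G[v-2:v+3,lo:hi].mean(0);k=[i for i in range(1,len(r)-1) if r[i]>=r[i-1] and r[i]>r[i+1]and r[i]>18];return [(lo+i+1,int(r[i])) for i in k]
for v in range(110,230,12): print(v,edges(180,240,v),edges(405,460,v),edges(280,360,v))
s,t=pickle.load(open("st2.pkl","rb"))
cv2.imwrite("pics/e.png",cv2.resize(s["pixels"][140:320,110:290],None,fx=3.3,fy=3.3,interpolation=cv2.INTER_CUBIC))
```

```text
110 [(183, 18), (186, 252), (218, 21), (221, 115)] [(416, 42), (419, 29), (450, 266)] [(307, 165), (310, 32), (326, 27), (329, 133)]
122 [(187, 153), (219, 20), (222, 113)] [(415, 45), (418, 28), (449, 264)] [(307, 159), (326, 32), (328, 135)]
134 [(183, 93), (189, 83), (220, 23), (223, 113)] [(414, 42), (417, 24), (448, 257)] [(307, 160), (310, 31), (326, 29), (328, 134)]
146 [(190, 83), (221, 22), (224, 105), (239, 35)] [(412, 26), (414, 59), (417, 26), (447, 243)] [(285, 73), (288, 27), (291, 32), (308, 18), (344, 25), (348, 67)]
158 [(191, 73), (194, 46), (198, 51), (209, 48), (214, 51), (225, 25)] [(413, 35), (416, 25), (422, 46), (427, 24), (431, 31), (444, 74), (446, 156)] [(285, 22), (288, 29), (292, 24), (308, 19), (343, 25), (348, 89)]
170 [(192, 46), (195, 55), (200, 38), (223, 84)] [(409, 87), (412, 126), (416, 35), (421, 35), (426, 23), (430, 34), (443, 31), (446, 112)] [(286, 20), (288, 33), (294, 23), (309, 19), (343, 25), (348, 91)]
182 [(194, 55), (196, 55), (201, 38), (211, 19), (213, 18), (221, 32), (226, 62)] [(412, 119), (415, 38), (420, 40), (425, 19), (429, 37), (439, 19), (442, 29), (444, 110)] [(286, 23), (289, 28), (291, 26), (294, 25), (308, 19), (343, 24), (348, 93)]
194 [(195, 49), (198, 52), (203, 39), (214, 19), (221, 28), (227, 60)] [(411, 122), (414, 39), (418, 38), (424, 19), (428, 34), (438, 18), (441, 32), (444, 110)] [(286, 26), (289, 36), (294, 27), (308, 19), (343, 24), (348, 84)]
206 [(196, 43), (199, 58), (204, 39), (216, 21), (222, 29), (227, 60)] [(410, 122), (413, 40), (418, 37), (427, 32), (437, 20), (440, 29), (443, 106)] [(286, 21), (289, 34), (294, 26), (308, 19), (342, 24), (347, 95)]
218 [(198, 42), (200, 52), (205, 40), (217, 22), (222, 26), (228, 57)] [(410, 107), (413, 37), (418, 38), (427, 31), (437, 22), (439, 28), (442, 105)] [(289, 32), (292, 25), (295, 27), (309, 21), (342, 24), (347, 92)]
```

View pics/e.png

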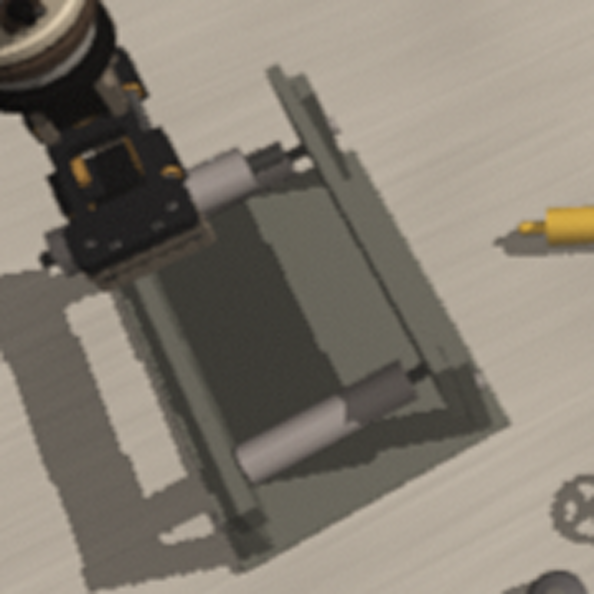

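Run:
```python
from h import *;import pickle
from scipy.optimize import brentq
c=pickle.load(open("w2.pkl","rb"))
L=[(203.5,110),(204.5,122),(206,134),(208,158),(212,206),(213,218)];Rr=[(433,110),(432,122),(431,134),(429,170),(426.5,206),(426,218)]
def lines(z):
    a=np.array([onz(c,p,z)[:2] for p in L]);b=np.array([onz(c,p,z)[:2] for p in Rr]);return np.polyfit(a[:,1],a[:,0],1),np.polyfit(b[:,1],b[:,0],1)
def f(z): a,b=lines(z);return np.polyval(b,-.24)-np.polyval(a,-.24)-.21
z=brentq(f,.02,.15);print("z axis",z)
for z in(z,.068,.076,.084):
    a,b=lines(z);m=(a+b)/2;print(z,f(z),"mid x at y=-.244",np.polyval(m,-.244),"slopes",a[0],b[0])
z=.076
for n,uv in(("Ltop",(205,102.5)),("Lbot",(214,235)),("Rtop",(432,100.5)),("Rbot",(427,232))): print(n,onz(c,uv,z))
zh=.22+.019
for n,uv in(("sprung tip",(317.5,88)),("tube top",(318,141)),("tubebot",(317.5,372))): print(n,onz(c,uv,zh))
```

```text
z axis 0.08595150493034043
0.08595150493034043 -3.0531133177191805e-16 mid x at y=-.244 0.5150425129118701 slopes -0.016855720649560164 -0.03173499491899079
0.068 0.012343352012077619 mid x at y=-.244 0.5150929327509858 slopes -0.016855720649560473 -0.03173499491899039
0.076 0.006842597814599588 mid x at y=-.244 0.5150704633973301 slopes -0.016855720649560018 -0.03173499491898951
0.084 0.0013418436171208914 mid x at y=-.244 0.515047994043675 slopes -0.016855720649560008 -0.031734994918992294
Ltop [ 0.40738934 -0.17750809  0.076     ]
Lbot [ 0.40712662 -0.30866306  0.076     ]
Rtop [ 0.61996652 -0.17326571  0.076     ]
Rbot [ 0.62749193 -0.30282379  0.076     ]
sprung tip [ 0.51286153 -0.18037977  0.239     ]
tube top [ 0.51336461 -0.20363539  0.239     ]
tubebot [ 0.51461304 -0.33071468  0.239     ]
```

```bash
cat >> h.py <<'E'
from workcell import bot
YAW=.023;X0,Y0=.515,-.238;O=down(YAW,1)
def P(rx,ry,z): c,s=np.cos(YAW),np.sin(YAW);return [X0+c*rx-s*ry,Y0+s*rx+c*ry,z-.0177]  # roller centre in track coords
def F(n=4):
    a=[]
    for _ in range(n): a.append(bot.current_contact_force());bot.hold(.02)
    return np.mean(a,0)
E
python3 - <<'E'
from h import *
bot.line_to(P(0,-26,0) and P(0,-.026,.15),O,max_speed=.1)
bot.line_to(P(0,-.026,.122),max_speed=.08);bot.hold(.2)
f0=F(8);print("zero",f0,bot.current_ee_pos(),bot.current_clock());np.save("f0.npy",f0)
ry=-.026
while ry<.004:
    ry+=.003;bot.line_to(P(0,ry,.122),max_speed=.03);f=F()-f0
    print(round(ry,4),np.round(f,2),np.round(bot.current_ee_pos(),4),np.round(np.array(bot.current_ft_torque()),2))
    if abs(f[1])>5 or abs(f[2])>5: break
print(bot.current_clock())
E
```

```text
zero [-0.15558449  0.06116979 -2.87446069] [ 0.51582574 -0.26419906  0.10472255] 12.1167
-0.023 [ 0.45 -0.42  0.12] [ 0.5156 -0.2609  0.1044] [-0.03  0.07  0.01]
-0.02 [0.18 0.51 0.02] [ 0.5155 -0.2579  0.1043] [-0.06  0.12  0.03]
-0.017 [-0.05 -0.12  0.15] [ 0.5154 -0.255   0.1043] [-0.05  0.13 -0.  ]
-0.014 [ 0.08 -0.39 -0.36] [ 0.5153 -0.2519  0.1043] [-0.12  0.1   0.01]
-0.011 [ 0.54 -0.2  -0.01] [ 0.5153 -0.2489  0.1043] [-0.09  0.03  0.01]
-0.008 [-0.09 -0.21  0.15] [ 0.5152 -0.2459  0.1043] [-0.11  0.08 -0.05]
-0.005 [-0.2  -3.01 -0.41] [ 0.5152 -0.2435  0.1045] [-0.64  0.08 -0.01]
-0.002 [ 0.21 -4.48 -0.28] [ 0.5152 -0.2404  0.1045] [-0.91  0.1  -0.  ]
0.001 [-0.46 -5.84  0.12] [ 0.5151 -0.2377  0.1046] [-1.15  0.09  0.06]
14.9667
```

```bash
cat > desc.py <<'E'
from h import *
def descend(ry,z,zend,step,rx=0,fzmax=8):
    f0=np.load("f0.npy");last=None
    while z>zend:
        z-=step;bot.line_to(P(rx,ry,z),max_speed=.03);f=F(4)-f0
        print(round(z,4),np.round(f,2),np.round(bot.current_ee_pos(),4),np.round(bot.current_ft_torque(),2))
        if f[1]>-8.6: print("sprang");break
        if abs(f[2])>fzmax or f[1]<-14 or abs(f[0])>5: print("STOP");break
    return z
E
python3 - <<'E'
from desc import *
f0=np.load("f0.npy")
for ry in(.005,.009,.0112):
    bot.line_to(P(0,ry,.122),max_speed=.03);f=F()-f0;print(ry,np.round(f,2),np.round(bot.current_ee_pos(),4))
    if f[1]<-12.5: break
else:
    d=(-11-f[1])/-.48*1e-3; ry+=np.clip(d,-.002,.002);print("ry",ry)
    descend(ry,.122,.104,.003)
print(bot.current_clock())
c=bot.read_camera("wrist");cv2.imwrite("pics/f.png",c["pixels"]);import pickle;pickle.dump(c,open("w3.pkl","wb"))
E
```

```text
0.005 [-0.67 -7.6  -0.43] [ 0.5151 -0.2343  0.1047]
0.009 [-0.32 -9.49 -0.71] [ 0.5151 -0.2309  0.1049]
0.0112 [ -0.43 -10.27  -0.89] [ 0.515  -0.2291  0.1049]
ry 0.012723401561604095
0.119 [ -1.72 -11.07   3.86] [ 0.5153 -0.2281  0.1029] [-1.69  0.42  0.18]
0.116 [ -1.09 -10.93   5.25] [ 0.5159 -0.2283  0.1005] [-1.56  0.32  0.08]
0.113 [  0.24 -10.66   5.57] [ 0.5164 -0.2284  0.0977] [-1.5   0.09  0.04]
0.11 [  1.1  -11.15   5.6 ] [ 0.5167 -0.2285  0.0949] [-1.5  -0.02 -0.07]
0.107 [  1.37 -11.23   5.79] [ 0.5169 -0.2285  0.092 ] [-1.53 -0.09 -0.07]
0.104 [  1.67 -10.42   5.92] [ 0.5171 -0.2285  0.0891] [-1.58 -0.16 -0.08]
17.8917
```

View pics/f.png

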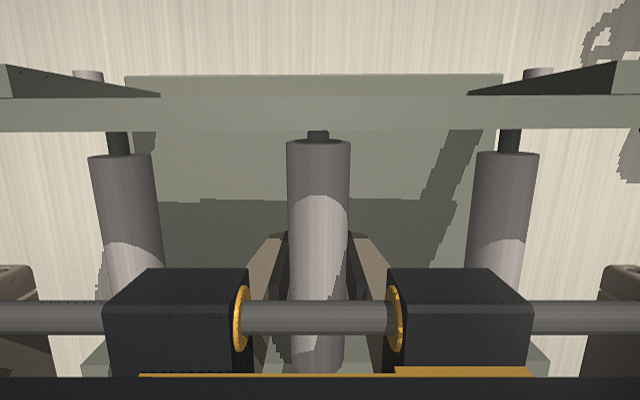

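```bash
cat > desc2.py <<'E'
from h import *
def run(n,step,tx,ty,fzmax=9):
    f0=np.load("f0.npy");cmd=np.load("cmd.npy")
    for _ in range(n):
        e=np.array(bot.current_ee_pos());cmd[:2]+=np.clip(.6*(np.array([tx,ty])-e[:2]),-.0012,.0012);cmd[2]-=step
        bot.line_to(cmd.tolist(),max_speed=.03);f=F(3)-f0;e=np.array(bot.current_ee_pos());np.save("cmd.npy",cmd)
        print("z",round(e[2]+.0177,4),np.round(f,2),np.round(e[:2],4),np.round(cmd,4),np.round(bot.current_ft_torque(),2))
        if f[1]>-8.8: print("sprang");break
        if f[2]>fzmax or f[1]<-14 or abs(f[0])>5: print("STOP");break
    print(bot.current_clock(),(Rn.from_rotvec(bot.current_tool_rot())*Rn.from_rotvec(O).inv()).as_rotvec())
E
python3 - <<'E'
from desc2 import *
np.save("cmd.npy",P(0,.012723,.104))
run(8,.0015,.5146,-.2277)
E
```

```text
z 0.1055 [  2.67 -10.4    5.97] [ 0.5163 -0.2282] [ 0.5135 -0.2248  0.0848] [-1.6  -0.35 -0.14]
z 0.1041 [  3.14 -10.66   5.91] [ 0.5155 -0.228 ] [ 0.5125 -0.2245  0.0833] [-1.62 -0.42 -0.19]
z 0.1027 [  3.39 -10.49   6.  ] [ 0.515  -0.2279] [ 0.5119 -0.2243  0.0818] [-1.55 -0.45 -0.15]
z 0.1012 [  2.3  -10.62   5.98] [ 0.5147 -0.2278] [ 0.5117 -0.2241  0.0803] [-1.56 -0.35 -0.17]
z 0.0997 [  2.41 -11.03   5.96] [ 0.5145 -0.2277] [ 0.5116 -0.2241  0.0788] [-1.56 -0.27 -0.13]
z 0.0981 [  1.63 -10.8    6.58] [ 0.5145 -0.2277] [ 0.5116 -0.2241  0.0773] [-1.61 -0.27 -0.12]
z 0.0966 [  1.51 -10.75   6.41] [ 0.5145 -0.2277] [ 0.5117 -0.2241  0.0758] [-1.55 -0.2  -0.02]
z 0.0951 [  1.48 -11.11   6.1 ] [ 0.5145 -0.2277] [ 0.5118 -0.2241  0.0743] [-1.51 -0.18 -0.06]
20.3417 [-0.00683754 -0.00647893 -0.00069819]
```

Run:
```python
from desc2 import *
run(18,.001,.5146,-.2277)
c=bot.read_camera("wrist");cv2.imwrite("pics/g.png",c["pixels"])
```

```text
z 0.0941 [  1.05 -11.09   7.16] [ 0.5145 -0.2277] [ 0.5119 -0.2241  0.0733] [-1.54 -0.1  -0.07]
z 0.0931 [  1.26 -10.99   6.28] [ 0.5145 -0.2277] [ 0.5119 -0.2241  0.0723] [-1.53 -0.07 -0.03]
z 0.0921 [  1.33 -11.2    6.58] [ 0.5146 -0.2277] [ 0.512  -0.2241  0.0713] [-1.54 -0.04 -0.07]
z 0.0911 [  1.16 -11.43   6.23] [ 0.5146 -0.2277] [ 0.512  -0.2241  0.0703] [-1.48 -0.08 -0.06]
z 0.09 [  1.19 -11.09   6.38] [ 0.5146 -0.2276] [ 0.512  -0.2241  0.0693] [-1.52 -0.13 -0.1 ]
z 0.0889 [  1.45 -11.12   5.83] [ 0.5145 -0.2276] [ 0.512  -0.2241  0.0683] [-1.55 -0.12 -0.07]
z 0.0878 [  1.19 -10.66   4.82] [ 0.5145 -0.2276] [ 0.512  -0.2242  0.0673] [-1.56 -0.15 -0.08]
z 0.0867 [  1.91 -10.8    5.36] [ 0.5145 -0.2276] [ 0.5121 -0.2242  0.0663] [-1.56 -0.08 -0.08]
z 0.0847 [ 2.39 -7.4   2.81] [ 0.514  -0.2264] [ 0.5122 -0.2243  0.0653] [-1.32 -0.34 -0.14]
sprang
23.0417 [-0.0039323  -0.00456507 -0.00087244]
```

View pics/g.png

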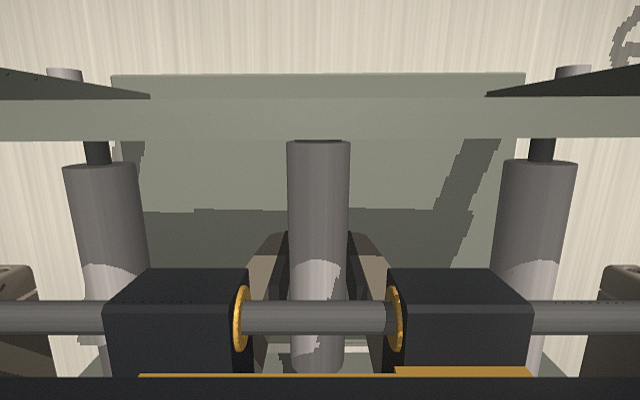

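Run:
```python
from h import *
f0=np.load("f0.npy");cmd=np.load("cmd.npy")
def go(dx,dy,dz):
    cmd[:]=cmd+[dx,dy,dz];bot.line_to(cmd.tolist(),max_speed=.03);f=F(4)-f0;e=np.array(bot.current_ee_pos());np.save("cmd.npy",cmd)
    print("z",round(e[2]+.0177,4),np.round(f,2),np.round(e[:2],4),np.round(cmd,4),np.round(bot.current_ft_torque(),2));return f,e
f,e=go(0,-.001,0)
f,e=go(0,0,-.0007)
for i in range(9):
    f,e=go(np.clip(.6*(.5149-e[0]),-.0008,.0008),-.001,0)
    if f[1]>-2.0 or abs(f[2])>8 or abs(f[0])>5: print("STOP");break
    if e[1]<-.236: print("there");break
print(bot.current_clock())
```

```text
z 0.0847 [ 2.29 -7.75  2.34] [ 0.5141 -0.2273] [ 0.5122 -0.2253  0.0653] [-1.24 -0.32 -0.21]
z 0.0841 [ 1.26 -7.77  3.32] [ 0.5141 -0.2273] [ 0.5122 -0.2253  0.0646] [-1.14 -0.26 -0.1 ]
z 0.084 [ 1.34 -6.89  3.11] [ 0.5143 -0.2281] [ 0.5126 -0.2263  0.0646] [-1.07 -0.11 -0.05]
z 0.0838 [ 0.8  -6.64  3.01] [ 0.5144 -0.2289] [ 0.513  -0.2273  0.0646] [-1.04 -0.04 -0.04]
z 0.0837 [ 0.05 -6.39  3.42] [ 0.5145 -0.2297] [ 0.5133 -0.2283  0.0646] [-0.9  -0.01 -0.03]
z 0.0836 [-0.1  -6.53  3.61] [ 0.5146 -0.2305] [ 0.5136 -0.2293  0.0646] [-0.88  0.09  0.04]
z 0.0835 [-0.14 -5.93  2.99] [ 0.5147 -0.2314] [ 0.5138 -0.2303  0.0646] [-0.8   0.12  0.05]
z 0.0834 [-0.21 -5.61  3.4 ] [ 0.5147 -0.2322] [ 0.5139 -0.2313  0.0646] [-0.74  0.13  0.03]
z 0.0829 [ 0.95 -5.57  3.16] [ 0.5146 -0.2328] [ 0.514  -0.2323  0.0646] [-0.68 -0.02 -0.02]
z 0.0824 [ 0.99 -5.34  2.99] [ 0.5144 -0.2334] [ 0.5142 -0.2333  0.0646] [-0.69 -0.13 -0.05]
z 0.0823 [ 0.82 -4.51  3.1 ] [ 0.5145 -0.2342] [ 0.5145 -0.2343  0.0646] [-0.65  0.   -0.01]
26.575
```

Run:
```python
from h import *
f0=np.load("f0.npy");cmd=np.load("cmd.npy")
for i in range(5):
    cmd+=[0,-.0008,0];bot.line_to(cmd.tolist(),max_speed=.03);f=F(4)-f0;e=np.array(bot.current_ee_pos());np.save("cmd.npy",cmd)
    print("z",round(e[2]+.0177,4),np.round(f,2),np.round(e[:2],4),np.round(cmd,4),np.round(bot.current_ft_torque(),2))
    if f[1]>-2.6 or abs(f[2])>7: break
print(bot.current_clock())
c=bot.read_camera("wrist");cv2.imwrite("pics/h.png",c["pixels"])
```

```text
z 0.0822 [ 0.81 -3.62  3.03] [ 0.5144 -0.235 ] [ 0.5145 -0.2351  0.0646] [-0.58 -0.02 -0.03]
z 0.0822 [ 1.01 -3.02  2.24] [ 0.5144 -0.2358] [ 0.5145 -0.2359  0.0646] [-0.54 -0.08 -0.07]
z 0.0822 [ 1.04 -3.33  2.16] [ 0.5144 -0.2366] [ 0.5145 -0.2367  0.0646] [-0.46 -0.05 -0.09]
z 0.0821 [1.34 0.26 2.51] [ 0.5143 -0.2368] [ 0.5145 -0.2375  0.0646] [ 0.08 -0.16 -0.  ]
27.8417
```

View pics/h.png

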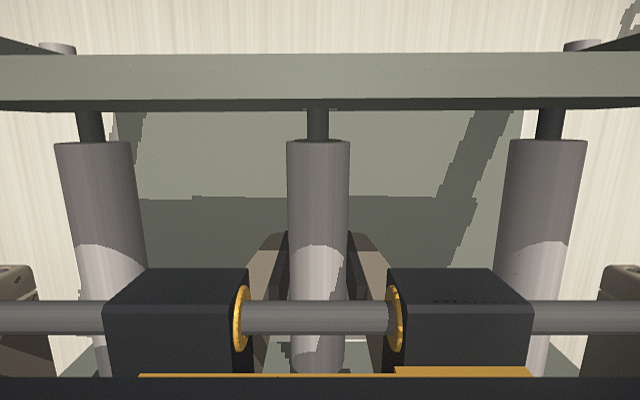

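Run:
```python
from h import *
import pickle
bot.set_gripper(.65,20);bot.hold(.3)
e=np.array(bot.current_ee_pos());print(e,bot.current_contact_force(),bot.current_opening())
bot.line_to([e[0],e[1],.12],max_speed=.06);print(bot.current_contact_force())
bot.line_to([e[0],e[1],.22],max_speed=.15);bot.hold(.2)
c=bot.read_camera("wrist");cv2.imwrite("pics/i.png",c["pixels"]);pickle.dump(c,open("w5.pkl","wb"));print(bot.current_clock(),bot.current_contact_force())
```

```text
[ 0.51445285 -0.23748901  0.06458623] [ 0.14983244 -0.24558595  0.57873494] 0.6533178556280143
[ 0.13528211  0.39747714 -0.04160693]
30.95 [ 0.89452066 -0.22738296 -0.67206334]
```

View pics/i.png

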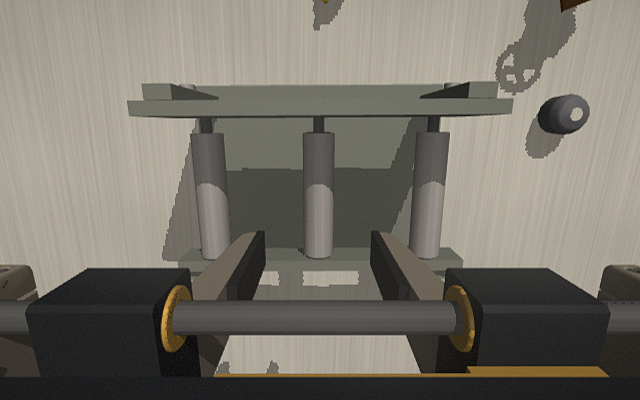

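The roller sits in the middle place. Its ends, at (319,133) and (319,257), line up with both neighbours at (207,133) and (433,133), and it is level with them. The gripper is clear, so I'm handing in.

```bash
python3 -c "
from workcell import bot
print(bot.job_done())"
```

```text
the job is handed in; nothing more can be done
None
```

The roller is refitted in the track's middle place, level and in line with its neighbours. Guard-rail force peaked near 11 N, the bystanders were not touched, and I handed in at about 31 s; no verdict was returned.

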